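Pack two model-making blanks upright in the sliding-stop rack

TASK

Take the yellow and the walnut blank from their leaning stands and stand both upright on the rack's floor between its fixed wall and its sliding stop, centred across the rack, the yellow one next to the wall and the walnut one next to the stop. Then slide the stop towards the wall until the two blanks are packed snug, let go, and leave the other things on the bench where they are.

Things in the scene. Friction and masses are not known exactly. Their poses are not given: they have to be found in the camera images.
- yellow_blank: Rectangular wooden blank, 20 mm thick (its x), 120 mm long (its y), 110 mm high (its z), about 0.14 kg, faces and top edge painted yellow. Origin at the centre of its 20 x 120 mm underside. It starts in one of the two stands, leaning 30 degrees from vertical with its top towards the robot.
- walnut_blank: Blank of the same size, axes and origin as the yellow one, dark brown walnut; starts in the other stand, leaning the same way.
- rack: Fixed rack: plywood floor plate, 290 mm long (x from -160 to +130 mm), 120 mm wide (y), its top 8 mm above the bench, and at its +x end the aluminium fixed wall, whose inner face is at x = +115 mm; the wall is 14 mm thick and its top is 53 mm above the bench. Origin on the bench surface, on the rack's centre line; x points along the rack towards the wall, roughly away from the robot; y across, z up. No sides: the blanks stand with their long side across it.
- rack_wall (a point): Foot of the fixed wall's inner face, on the centre line, at floor height (8 mm above the bench). Same axes as the rack.
- stop (a joint): Travel of the sliding stop towards the wall in m. The clear gap between the stop's face and the wall is 0.135 m minus this value; the two blanks together are 0.040 m thick. Range 0 to 0.13, starts between 0 and 0.025. It slides with about 3 N of friction and stays where it is left.
- stop_face (a point): Middle of the stop's upright aluminium pushing face (110 mm wide, 12 mm thick, top 54 mm above the bench), which looks to the wall. x points to the wall.
- stop_handle (a point): Centre of the top of the stop's red handle, an upright post 20 mm along x and 24 mm across y, its top 110 mm above the bench, free on all sides for the upper 90 mm; it stands 60 mm behind the stop's face.
- stand_a: Fixed plywood stand, base 130 mm (x from -35 to +95 mm) by 120 mm (y), holding a leaning blank whose underside centre is at about x = +59, z = +23 mm. Origin on the bench; its x points away from the robot (the blank's top leans to -x), y along the blank. Behind the blank are a full-width back 40 mm up the slope and, at both ends, 22 mm wide posts 90 mm up the slope, leaving the middle 76 mm of the blank's upper part free on both sides. A ledge carries the underside.
- stand_b: A second stand, the same.
- toy_wagon: Bystander: small carved wooden wagon with yellow top, 90 x 36 x 40 mm, origin under its centre.
- sanding_block: Bystander: cork sanding block, 95 x 36 x 24 mm, origin under its centre.
- glue_bottle: Bystander: white bottle with orange cap, 52 mm across, 130 mm tall, origin under its centre.
- paint_jar: Bystander: paint jar with yellow lid, 60 mm across, 60 mm tall, origin under its centre.
Mind the look-alikes: they are no part of the job. There is more than one size of the yellow_blank; the job needs the middle-sized. What is shaped like the walnut_blank but green is not meant.

How it is judged:
By the outcome, as a careful person would: the job done as asked, in the order asked, and still so for the second after the job is handed in, with the robot touching nothing.
It also fails if it takes over 72 s, if anything falls off the work surface, if the arm or the gripper's body presses on something with over 40 N, if the wrist force passes 120 N, or if a joint passes its speed limit or range.

ROBOT

A 6-joint arm with a two-finger parallel gripper is mounted at the origin on the work surface. World frame = base frame: x ahead of the robot, y to its left, z up, the work surface at z = 0. Lengths are in m, angles in degrees, forces in N, time in s.
With the tool pointing down it reaches from about 0.25 to 0.725 m from the base axis. Payload 4 kg.
Tool frame: the origin (TCP) lies on the centre line of the jaws, within the pads' length; the fingertips stand 19 mm ahead of it and the grasp point (between the pads) is the TCP (r.finger_overhang is the distance from the TCP to the fingertips, in m); z points along the fingers, y is the line along which they close (so a half turn about z gives the same grasp; the last joint's range is limited). The gripper opens to 85 mm and grips with 20 to 120 N. Pads are 22 mm wide; open, the fingers measure 114 mm over their backs; the gripper's body (76 mm by 85 mm) begins 54 mm behind the grasp point. The pads swing forward as they close: fully open they stand 13 mm farther back than shut.
Start: joints at [76.662, 13.785, 0.286, 76.501, 0, 90], TCP at [0.115, 0.487, 0.25] pointing down, gripper open.
Joint ranges: [-155.79, 155.79], [-60.16, 107.12], [-62.33, 73.08], [-114, 123.19], [-81.49, 82.49], [-180, 180]. Speed limits (degrees/s): [159.86, 159.86, 180, 180, 180, 180].

INTERFACE

Orientations are given as a 3x3 rotation matrix whose columns are the frame's x, y, z axes.
In Python, from workcell import status, eyes, order, r gives the robot as it stands. The module is installed in compiled form; this text tells all that it offers.
- The arm moves only by the shell command python3 -m creep 'ROWS'. ROWS is JSON, a list of rows, each an object of numbers: "dx", "dy", "dz": the shift along the world's x, y, z in mm; "rx", "ry", "rz": the turn, a rotation vector about the world's x, y, z in rad; "hand": the closure, from 0 (fully open) to 1 (shut). In form: [{"dx": .., "dy": .., "dz": .., "rx": .., "ry": .., "rz": .., "hand": ..}, ...]. A call has exactly 8 rows; each row shifts and turns the commanded pose from where the row before left it; what a row does not reach is not made up. A row lasts 1/10 s, in which the tool goes at most 50 mm and 8.59 degrees, less where a joint would pass 70% of its speed; a pose out of reach is approached as far as the arm can. A call is refused whole if a number of a shift passes 50 or a number of a turn 0.15, either way. A call with a gripper value outside its range is refused whole. The fingers move at their own pace and stop on an object; the grip force is fixed at half the most. Time passes only in rows, so rows that do not move let the fingers close, or fill a call up. It gives the time, the measured TCP pose, the force, the opening and the grip force at its end, in the units of the state.
- status.read_state(): the state, without advancing time (a new reading comes with each control period).
- eyes.snapshot(name): name is "scene" or "top" or "wrist"; returns the picture (400x640x3 uint8, red, green, blue); there is no depth.
- eyes.camera_info(name): a dict with "fx", "fy", "cx", "cy" (pixels), "dist" ([k1, k2, p1, p2, k3] as OpenCV has them; the pictures are not rectified), "R" (3x3) and "t" (3): a world point X has camera coordinates R X + t; the wrist camera has in their place "mount" (4x4, takes a point from camera to tool coordinates, whose origin is the TCP and whose axes are the flange's). Camera axes: x right, y down, z forward; pixel columns grow to the right and rows downward; lengths in m; the calibration is good to about 2 mm. A picture is of the moment at which its call begins: read the wrist's pose just before it. camera_info takes no time and is no camera call.
- order.job_done(): hands the job in; it is judged then, once.
The state is a dict: "time_s": time; "joints": joint angles; "joint_vel": joint speeds; "effort": joint torques, N m; "position": TCP position; "orientation": TCP orientation; "ft_force": force on the tool from outside, world axes, zero at the start; "wrist_torque": the same for the moment, N m; "grip_width": finger opening in m; "grasp_force": force on a finger pad.
Only numpy, scipy, OpenCV 4.12 (cv2) and the standard library are available. Lean on these libraries where they do the work, as an engineer would, in place of code of your own. Each camera call takes 0.05 s, during which the arm holds its last target. There are 200 camera calls.

## Working session

There is one attempt and no reset: what is moved stays moved. The work goes in short steps, Python scripts to look and compute and a shell command to move; the robot and the scene stay as the last step left them, time stands still between calls to the robot, and variables do not carry over. Pictures are saved under pics/ and viewed, at most 10 in all, crops included, and the job is handed in when it is done.

```bash
mkdir -p pics
cat > h.py <<'E'
import numpy as np, cv2
from workcell import status, eyes, order, r
def cam(n):
    c=eyes.camera_info(n); K=np.array([[c['fx'],0,c['cx']],[0,c['fy'],c['cy']],[0,0,1.]])
    d=np.array(c['dist'],float)
    if 'R' in c: return K,d,np.array(c['R']),np.array(c['t'])
    s=status.read_state(); M=np.array(c['mount']); Rt=np.array(s['orientation']); 
    Rc=Rt@M[:3,:3]; p=Rt@M[:3,3]+np.array(s['position'])
    return K,d,Rc.T,-Rc.T@p
def snap(n,f):
    im=eyes.snapshot(n); cv2.imwrite('pics/'+f,im[:,:,::-1]); return im
def ray(C,uv,z):
    K,d,R,t=C; q=cv2.undistortPoints(np.array(uv,float).reshape(-1,1,2),K,d).reshape(-1,2)
    v=np.c_[q,np.ones(len(q))]@R; o=-R.T@t
    z=np.broadcast_to(z,len(q)); return o+v*((z-o[2])/v[:,2])[:,None]
def proj(C,X):
    K,d,R,t=C; return cv2.projectPoints(np.array(X,float).reshape(-1,3),cv2.Rodrigues(R)[0],t,K,d)[0].reshape(-1,2)
E
python3 - <<'E'
from h import *
snap('top','top1.png'); snap('scene','sc1.png')
for n in('top','scene'):
    K,d,R,t=cam(n); print(n,K[0,0],(-R.T@t).round(3),R.round(2).tolist())
s=status.read_state();print(s['orientation'],s['time_s'],s['grip_width'])
E
```

```text
top 391.72379857509185 [ 0.302 -0.138  1.563] [[-0.01, -1.0, -0.0], [-0.99, 0.01, -0.17], [0.17, -0.0, -0.99]]
scene 516.1195409317775 [ 1.648 -0.538  1.193] [[0.34, 0.94, -0.0], [0.65, -0.24, -0.72], [-0.68, 0.25, -0.69]]
[[-9.73025712e-01  2.30696361e-01 -3.90704587e-04]
 [ 2.30696689e-01  9.73024052e-01 -1.79796895e-03]
 [-3.46199344e-05 -1.83960428e-03 -9.99998307e-01]] 0.1 0.08538442864103635
```

View pics/top1.png

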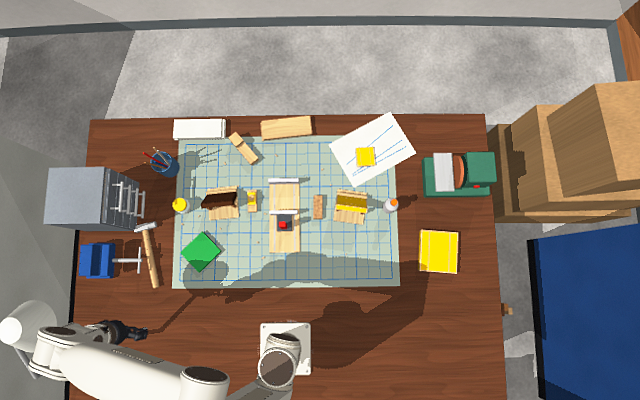

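View pics/sc1.png

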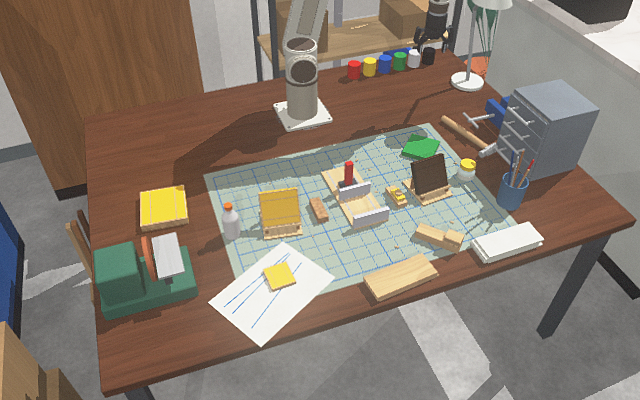

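The top view shows three yellow slabs: a large one at (438,251), a small one on the paper at (366,156), and one leaning in the right stand at (350,207). The one in the stand is the mid-sized one, so that is the blank I need. The walnut blank leans in the left stand at (220,203); the green one at (200,251) isn't meant. The rack is at (284,215) with its wall at (283,181), and the stop's red handle is at (283,225). I'll confirm with an enlarged crop.

Run:
```python
from h import *
im=cv2.imread('pics/top1.png')[170:260,190:400]
cv2.imwrite('pics/c1.png',cv2.resize(im,(798,342),interpolation=cv2.INTER_CUBIC))
im=cv2.imread('pics/sc1.png')[140:245,215:475]
cv2.imwrite('pics/c2.png',cv2.resize(im,(780,315),interpolation=cv2.INTER_CUBIC))
a=cv2.imread('pics/c1.png');b=cv2.imread('pics/c2.png');b=cv2.copyMakeBorder(b,0,0,0,18,cv2.BORDER_CONSTANT)
cv2.imwrite('pics/c.png',np.vstack([a[:,:798],b[:250]]))
```

```text
(no output)
```

View pics/c.png

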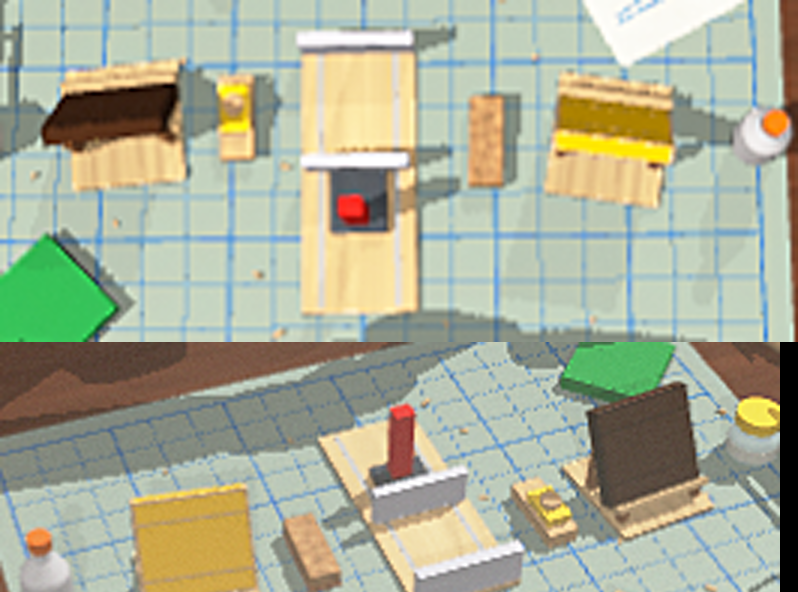

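The crop confirms it: the mid-sized yellow blank is in the right (−y) stand and the walnut one in the left (+y) stand. The walnut looks rotated or shifted a little. Next I'll get rough positions.

Run:
```python
from h import *
C=cam('top')
f=lambda L:[(190+u/3.8-.4,170+v/3.8-.4) for u,v in L]
print('rack near corners',ray(C,f([(302,312),(418,312)]),.008).round(3).tolist())
print('wall outer/inner',ray(C,f([(297,34),(413,34),(298,46),(413,46)]),.053).round(3).tolist())
print('stop face top',ray(C,f([(300,155),(409,153)]),.054).round(3).tolist())
print('handle',ray(C,f([(353,208)]),.11).round(3).tolist())
print('yel far top',ray(C,f([(557,131),(674,148)]),.123).round(3).tolist())
print('yel near top',ray(C,f([(555,150),(670,163)]),.113).round(3).tolist())
print('standY near',ray(C,f([(546,191),(658,206)]),.01).round(3).tolist())
print('wal near top',ray(C,f([(43,143),(165,133)]),.113).round(3).tolist())
print('standW near',ray(C,f([(74,190),(187,182)]),.01).round(3).tolist())
m=cam('wrist');print('wristcam',(-m[2].T@m[3]).round(3),m[2].round(2).tolist(),m[0][0,0])
print(eyes.camera_info('wrist')['mount'])
```

```text
rack near corners [[0.37, 0.065, 0.008], [0.369, -0.056, 0.008]]
wall outer/inner [[0.656, 0.066, 0.053], [0.654, -0.055, 0.053], [0.643, 0.065, 0.053], [0.641, -0.055, 0.053]]
stop face top [[0.528, 0.062, 0.054], [0.529, -0.05, 0.054]]
handle [[0.467, 0.002, 0.11]]
yel far top [[0.538, -0.199, 0.123], [0.52, -0.314, 0.123]]
yel near top [[0.521, -0.198, 0.113], [0.506, -0.31, 0.113]]
standY near [[0.493, -0.191, 0.01], [0.475, -0.309, 0.01]]
wal near top [[0.535, 0.31, 0.113], [0.543, 0.188, 0.113]]
standW near [[0.501, 0.307, 0.01], [0.508, 0.187, 0.01]]
wristcam [0.035 0.506 0.372] [[0.23, 0.97, -0.0], [0.92, -0.22, 0.32], [0.31, -0.07, -0.95]] 312.1268361514692
[[ 1.86553991e-04 -9.48179758e-01 -3.17734343e-01  8.27229862e-02]
 [ 9.99999833e-01  2.88846479e-06  5.78518440e-04  3.42666726e-04]
 [-5.47621710e-04 -3.17734398e-01  9.48179599e-01 -1.22643723e-01]
 [ 0.00000000e+00  0.00000000e+00  0.00000000e+00  1.00000000e+00]]
```

```bash
python3 -m creep '[{"dx":41,"dy":-24,"rz":-0.14},{"dx":41,"dy":-24,"rz":-0.14},{"dx":41,"dy":-24,"rz":-0.14},{"dx":41,"dy":-24,"rz":-0.14},{"dx":41,"dy":-24,"rz":-0.14},{"dx":41,"dy":-24,"rz":-0.14},{"dx":41,"dy":-24,"rz":-0.14},{"dx":41,"dy":-24,"rz":-0.14}]'; python3 -m creep '[{"dx":43,"dy":-22,"rz":-0.077},{"dx":43,"dy":-22,"rz":-0.077},{},{},{},{},{},{}]'
python3 - <<'E'
from h import *
snap('wrist','w1.png'); s=status.read_state(); print(s['position'],s['orientation'],s['joints'],s['ft_force'])
np.savez('w1.npz',*cam('wrist'))
E
```

```text
[0.11523931 0.48607413 0.24963017] [[-9.73023478e-01  2.30705833e-01 -3.61159082e-04]
 [ 2.30706116e-01  9.73022229e-01 -1.55894877e-03]
 [-8.24276135e-06 -1.60021537e-03 -9.99998720e-01]] [ 7.66627352e+01  1.38209020e+01  2.31546689e-01  7.65023303e+01
 -4.70062461e-04  9.00013833e+01] [-0.40331723 -0.3419112  -0.27549654]validation failed for argument at $[0]...
validation failed for argument at $[0]...
```

View pics/w1.png

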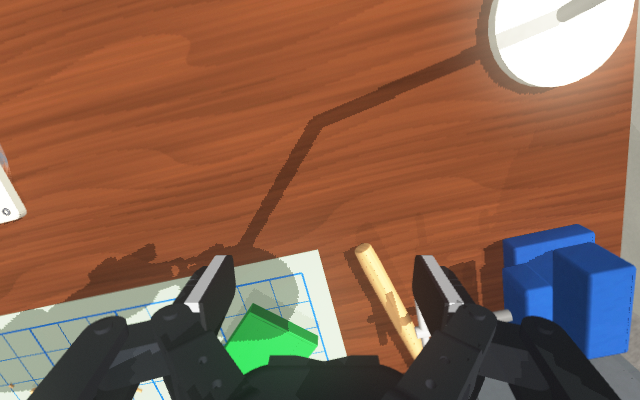

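The rows were refused because every key is required. The picture is from the start pose: green blank at (270,335), no target in view.

```bash
python3 -m creep '[{"dx":36,"dy":-28,"dz":0,"rx":0,"ry":0,"rz":-0.11,"hand":0},{"dx":36,"dy":-28,"dz":0,"rx":0,"ry":0,"rz":-0.11,"hand":0},{"dx":36,"dy":-28,"dz":0,"rx":0,"ry":0,"rz":-0.11,"hand":0},{"dx":36,"dy":-28,"dz":0,"rx":0,"ry":0,"rz":-0.11,"hand":0},{"dx":36,"dy":-28,"dz":0,"rx":0,"ry":0,"rz":-0.11,"hand":0},{"dx":36,"dy":-28,"dz":0,"rx":0,"ry":0,"rz":-0.11,"hand":0},{"dx":36,"dy":-28,"dz":0,"rx":0,"ry":0,"rz":-0.11,"hand":0},{"dx":36,"dy":-28,"dz":0,"rx":0,"ry":0,"rz":-0.11,"hand":0}]'; python3 -m creep '[{"dx":32,"dy":-26,"dz":0,"rx":0,"ry":0,"rz":-0.10,"hand":0},{"dx":32,"dy":-26,"dz":0,"rx":0,"ry":0,"rz":-0.10,"hand":0},{"dx":32,"dy":-26,"dz":0,"rx":0,"ry":0,"rz":-0.10,"hand":0},{"dx":32,"dy":-26,"dz":0,"rx":0,"ry":0,"rz":-0.10,"hand":0},{"dx":0,"dy":0,"dz":0,"rx":0,"ry":0,"rz":0,"hand":0},{"dx":0,"dy":0,"dz":0,"rx":0,"ry":0,"rz":0,"hand":0},{"dx":0,"dy":0,"dz":0,"rx":0,"ry":0,"rz":0,"hand":0},{"dx":0,"dy":0,"dz":0,"rx":0,"ry":0,"rz":0,"hand":0}]'
python3 - <<'E'
from h import *
np.savez('w1.npz',*cam('wrist'))
snap('wrist','w2.png'); s=status.read_state(); print(s['joints'],s['ft_force'])
E
```

```text
time_s: 0.95
position: [0.4045, 0.261, 0.2502]
orientation: [[-0.438, 0.899, -0.0], [0.899, 0.438, 0.0], [0.0, -0.0, -1.0]]
ft_force: [0.2, 0.6, 0.5]
grip_width: 0.0855
grasp_force: 0.0
time_s: 1.75
position: [0.5304, 0.1594, 0.2504]
orientation: [[-0.06, 0.998, -0.0], [0.998, 0.06, 0.0], [0.0, -0.0, -1.0]]
ft_force: [-1.0, -0.7, -0.2]
grip_width: 0.0852
grasp_force: 0.0
[1.67280596e+01 1.99664953e+01 8.79711553e+00 7.88349479e+01
 6.86922749e-03 1.03282663e+02] [-0.44029876 -1.38628158  0.30211042]
```

View pics/w2.png

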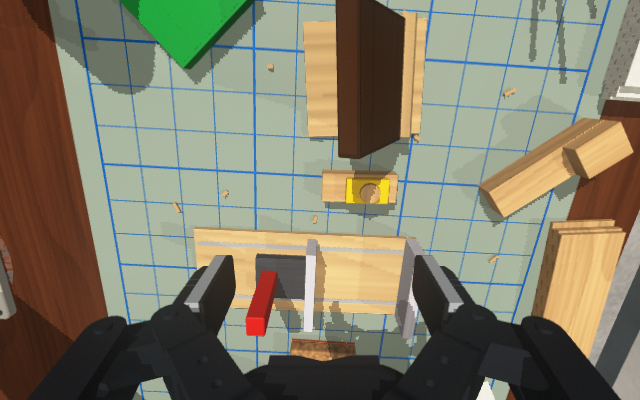

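The wrist view shows the walnut's top edge strip running from (337,0)–(366,0) to its −y end at (338,156)–(360,158), the rack's far corner at (194,228), the stop at (310,285) and the wall at (408,285). I'll measure the walnut and rack from this.

Run:
```python
from h import *
C=[v for v in np.load('w1.npz').values()]
im=cv2.imread('pics/w2.png')
# walnut pixel edges along rows
g=im.astype(int).sum(2)
for v in (20,60,100,140): print(v,[ (u,g[v,u]) for u in range(328,376,3)])
n=ray(C,[(337,5),(338,156)],.113); f=ray(C,[(366,5),(360,158)],.123)
print('walnut near',n.round(4).tolist(),'far',f.round(4).tolist())
print('rack corner',ray(C,[(194,228)],.008).round(4))
print('stop top',ray(C,[(307,240),(317,240),(304,330),(314,330)],.054).round(4).tolist())
print('wall top',ray(C,[(403,238),(416,238)],.053).round(4).tolist())
print('handle',ray(C,[(247,318),(265,318),(247,334),(265,334)],.11).round(4).tolist())
cv2.imwrite('pics/c3.png',cv2.resize(im[130:350,180:440],(780,600),interpolation=cv2.INTER_CUBIC)[:,:780])
```

```text
20 [(328, np.int64(493)), (331, np.int64(512)), (334, np.int64(511)), (337, np.int64(145)), (340, np.int64(155)), (343, np.int64(158)), (346, np.int64(153)), (349, np.int64(152)), (352, np.int64(150)), (355, np.int64(151)), (358, np.int64(125)), (361, np.int64(110)), (364, np.int64(115)), (367, np.int64(116)), (370, np.int64(116)), (373, np.int64(107))]
60 [(328, np.int64(520)), (331, np.int64(518)), (334, np.int64(514)), (337, np.int64(143)), (340, np.int64(157)), (343, np.int64(154)), (346, np.int64(155)), (349, np.int64(153)), (352, np.int64(156)), (355, np.int64(149)), (358, np.int64(125)), (361, np.int64(105)), (364, np.int64(109)), (367, np.int64(111)), (370, np.int64(113)), (373, np.int64(101))]
100 [(328, np.int64(511)), (331, np.int64(515)), (334, np.int64(518)), (337, np.int64(284)), (340, np.int64(162)), (343, np.int64(162)), (346, np.int64(161)), (349, np.int64(154)), (352, np.int64(155)), (355, np.int64(149)), (358, np.int64(131)), (361, np.int64(106)), (364, np.int64(113)), (367, np.int64(110)), (370, np.int64(110)), (373, np.int64(109))]
140 [(328, np.int64(487)), (331, np.int64(485)), (334, np.int64(486)), (337, np.int64(467)), (340, np.int64(169)), (343, np.int64(166)), (346, np.int64(164)), (349, np.int64(162)), (352, np.int64(165)), (355, np.int64(162)), (358, np.int64(138)), (361, np.int64(126)), (364, np.int64(121)), (367, np.int64(128)), (370, np.int64(121)), (373, np.int64(120))]
walnut near [[0.531, 0.3015, 0.113], [0.5401, 0.1898, 0.113]] far [[0.5511, 0.3004, 0.123], [0.5575, 0.1912, 0.123]]
rack corner [[0.369  0.0645 0.008 ]]
stop top [[0.5157, 0.0797, 0.054], [0.527, 0.0804, 0.054], [0.5174, -0.0466, 0.054], [0.53, -0.0458, 0.054]]
wall top [[0.6243, 0.0883, 0.053], [0.639, 0.0892, 0.053]]
handle [[0.4596, 0.0156, 0.11], [0.4781, 0.0167, 0.11], [0.4592, -0.005, 0.11], [0.4781, -0.0038, 0.11]]
```

```bash
python3 -m creep '[{"dx":0,"dy":-30,"dz":0,"rx":0,"ry":0,"rz":0,"hand":0},{"dx":0,"dy":-30,"dz":0,"rx":0,"ry":0,"rz":-0.03,"hand":0},{"dx":0,"dy":-46,"dz":0,"rx":0,"ry":0,"rz":-0.05,"hand":0},{"dx":0,"dy":-46,"dz":0,"rx":0,"ry":0,"rz":0,"hand":0},{"dx":0,"dy":-40,"dz":0,"rx":0,"ry":0,"rz":0,"hand":0},{"dx":0,"dy":0,"dz":0,"rx":0,"ry":0,"rz":0,"hand":0},{"dx":0,"dy":0,"dz":0,"rx":0,"ry":0,"rz":0,"hand":0},{"dx":0,"dy":0,"dz":0,"rx":0,"ry":0,"rz":0,"hand":0}]'
python3 - <<'E'
from h import *
np.savez('w3.npz',*cam('wrist'))
snap('wrist','w3.png')
E
```

```text
time_s: 2.6
position: [0.5312, -0.0322, 0.2505]
orientation: [[0.02, 1.0, 0.0], [1.0, -0.02, 0.0], [0.0, 0.0, -1.0]]
ft_force: [-0.2, 0.3, 0.1]
grip_width: 0.0855
grasp_force: 0.0
```

View pics/w3.png

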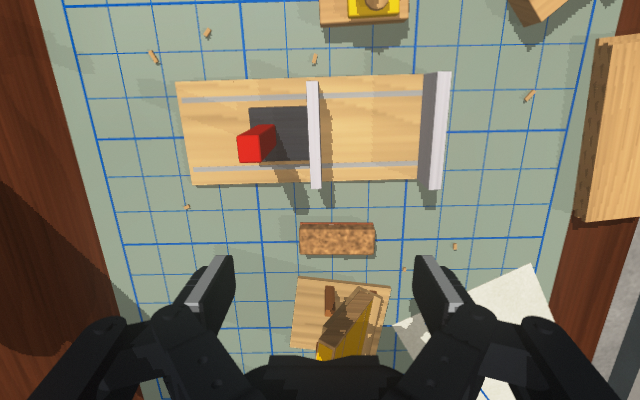

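This shows the whole rack: near corners at (177,83) and (194,185), wall top (437..451,71) to (430..441,189), stop top (307..319,82) to (311..321,188), handle top at (250,149). The yellow blank is partly hidden at the bottom, so I'll look past it.

```bash
python3 -m creep '[{"dx":0,"dy":-40,"dz":0,"rx":0,"ry":0,"rz":0,"hand":0},{"dx":0,"dy":-46,"dz":0,"rx":0,"ry":0,"rz":-0.05,"hand":0},{"dx":0,"dy":-46,"dz":0,"rx":0,"ry":0,"rz":-0.05,"hand":0},{"dx":0,"dy":-46,"dz":0,"rx":0,"ry":0,"rz":-0.03,"hand":0},{"dx":0,"dy":-46,"dz":0,"rx":0,"ry":0,"rz":0,"hand":0},{"dx":0,"dy":-46,"dz":0,"rx":0,"ry":0,"rz":0,"hand":0},{"dx":0,"dy":-30,"dz":0,"rx":0,"ry":0,"rz":0,"hand":0},{"dx":0,"dy":0,"dz":0,"rx":0,"ry":0,"rz":0,"hand":0}]'
python3 - <<'E'
from h import *
C=[v for v in np.load('w3.npz').values()]
P=lambda n,L,z:print(n,ray(C,L,z).round(4).tolist())
P('rack near',[(177,83),(194,185)],.008)
P('wall top',[(437,71),(451,71),(430,189),(441,189)],.053)
P('stop top',[(307,82),(319,82),(311,188),(321,188)],.054)
P('handle',[(237,136),(262,136),(237,162),(262,162)],.11)
np.savez('w4.npz',*cam('wrist'))
snap('wrist','w4.png')
E
```

```text
time_s: 3.45
position: [0.5315, -0.336, 0.2493]
orientation: [[0.154, 0.988, -0.0], [0.988, -0.154, -0.001], [-0.001, -0.0, -1.0]]
ft_force: [0.6, 0.3, -0.6]
grip_width: 0.0855
grasp_force: 0.0
rack near [[0.3704, 0.0612, 0.008], [0.3715, -0.0565, 0.008]]
wall top [[0.6411, 0.0656, 0.053], [0.6545, 0.0654, 0.053], [0.6447, -0.0529, 0.053], [0.6566, -0.0531, 0.053]]
stop top [[0.5164, 0.058, 0.054], [0.528, 0.0578, 0.054], [0.5168, -0.0489, 0.054], [0.5275, -0.0491, 0.054]]
handle [[0.459, 0.0153, 0.11], [0.4799, 0.0148, 0.11], [0.4566, -0.0069, 0.11], [0.4781, -0.0073, 0.11]]
```

View pics/w4.png

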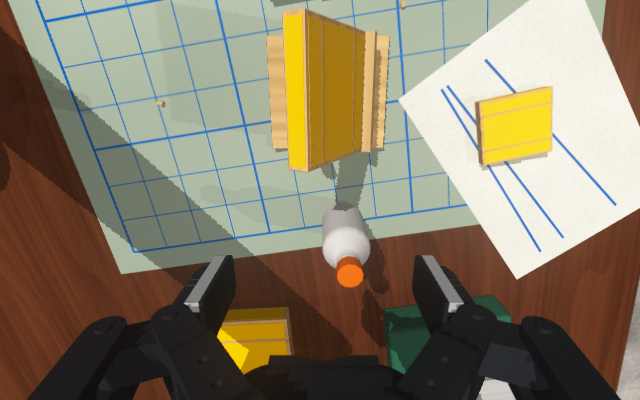

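The yellow top edge runs from (283..304,12) to (289..308,170). The glue bottle is at (347,250).

Run:
```python
from h import *
from scipy.optimize import least_squares
def model(p,L):  # p: underside centre x,y, yaw
    c,s=np.cos(p[2]),np.sin(p[2]); t=np.radians(30)
    l=np.array(L,float); X=l[:,0]*np.cos(t)-l[:,2]*np.sin(t); Z=l[:,0]*np.sin(t)+l[:,2]*np.cos(t)+.023
    return np.c_[p[0]+c*X-s*l[:,1],p[1]+s*X+c*l[:,1],Z]
h,a,T=.06,.01,.11
def fit(f,L,uv,uvw,x0):
    C=[v for v in np.load(f).values()]
    def res(p): return ((proj(C,model(p,L))-uv)*uvw).ravel()
    r_=least_squares(res,x0); p=r_.x
    print(f,p.round(4),'yaw',np.degrees(p[2]).round(2),'res',r_.fun.round(1).tolist()); print('top centre',model(p,[(0,0,T)]).round(4),'25below',model(p,[(0,0,T-.025)]).round(4))
fit('w4.npz',[(-a,h,T),(-a,-h,T),(a,h,T),(a,-h,T)],np.array([(283,12),(289,168),(304,11),(308,171)]),1,[.57,-.25,-.15])
# walnut: -y corners, plus points on edges (v unused) 
fit('w1.npz',[(-a,-h,T),(a,-h,T),(-a,.03,T),(a,.03,T)],np.array([(339.,156),(360,158),(336.5,20),(358,20)]),np.array([(1,1),(1,1),(1,0),(1,0)]),[.59,.25,.07])
```

```text
w4.npz [ 0.5757 -0.2647 -0.1506] yaw -8.63 res [-0.9, -0.6, -0.5, 2.7, 1.0, -3.2, 0.3, 2.6]
top centre [[ 0.5213 -0.2564  0.1183]] 25below [[ 0.5337 -0.2583  0.0966]]
w1.npz [0.5976 0.256  0.1048] yaw 6.01 res [-0.5, 0.3, 0.4, -0.2, -1.5, 0.0, 1.5, 0.0]
top centre [[0.5429 0.2502 0.1183]] 25below [[0.5553 0.2515 0.0966]]
```

```bash
python3 -m creep '[{"dx":-8,"dy":21,"dz":0,"rx":-0.02,"ry":-0.13,"rz":0,"hand":0},{"dx":-8,"dy":21,"dz":0,"rx":-0.02,"ry":-0.13,"rz":0,"hand":0},{"dx":-8,"dy":21,"dz":0,"rx":-0.02,"ry":-0.13,"rz":0,"hand":0},{"dx":-8,"dy":20,"dz":0,"rx":-0.02,"ry":-0.13,"rz":0,"hand":0},{"dx":0,"dy":0,"dz":-30,"rx":0,"ry":0,"rz":0,"hand":0},{"dx":0,"dy":0,"dz":-30,"rx":0,"ry":0,"rz":0,"hand":0},{"dx":0,"dy":0,"dz":-32,"rx":0,"ry":0,"rz":0,"hand":0},{"dx":0,"dy":0,"dz":0,"rx":0,"ry":0,"rz":0,"hand":0}]'
python3 - <<'E'
from h import *
s=status.read_state(); p=np.array(s['position']);R=np.array(s['orientation']); print(p.round(4),R.round(3).tolist(),'to go mm',((np.array([.5337,-.2583,.0966])-p)*1e3).round(1), 'in tool',(R.T@(np.array([.5337,-.2583,.0966])-p)*1e3).round(1))
E
```

```text
time_s: 4.3
position: [0.4962, -0.2459, 0.1534]
orientation: [[0.148, 0.86, 0.489], [0.989, -0.131, -0.07], [0.004, 0.494, -0.869]]
ft_force: [-0.6, 0.6, -0.2]
grip_width: 0.0857
grasp_force: 0.0
[ 0.4962 -0.2459  0.1534] [[0.148, 0.86, 0.489], [0.989, -0.131, -0.07], [0.004, 0.494, -0.869]] to go mm [ 37.5 -12.4 -56.8] in tool [-6.9  5.8 68.6]
```

```bash
python3 -m creep '[{"dx":9,"dy":-3,"dz":-14,"rx":0,"ry":0,"rz":0,"hand":0},{"dx":9,"dy":-3,"dz":-14,"rx":0,"ry":0,"rz":0,"hand":0},{"dx":9,"dy":-3,"dz":-14,"rx":0,"ry":0,"rz":0,"hand":0},{"dx":10,"dy":-3,"dz":-15,"rx":0,"ry":0,"rz":0,"hand":0},{"dx":0,"dy":0,"dz":0,"rx":0,"ry":0,"rz":0,"hand":0},{"dx":0,"dy":0,"dz":0,"rx":0,"ry":0,"rz":0,"hand":0.3},{"dx":0,"dy":0,"dz":0,"rx":0,"ry":0,"rz":0,"hand":0.4},{"dx":0,"dy":0,"dz":0,"rx":0,"ry":0,"rz":0,"hand":0.5}]'
python3 - <<'E'
from h import *
s=status.read_state(); p=np.array(s['position']);R=np.array(s['orientation']); print(s['grip_width'],p.round(4),'in tool',(R.T@(np.array([.5337,-.2583,.0966])-p)*1e3).round(1))
np.savez('w5.npz',*cam('wrist')); snap('wrist','w5.png')
E
```

```text
time_s: 5.1
position: [0.5367, -0.2625, 0.1027]
orientation: [[0.151, 0.854, 0.498], [0.989, -0.13, -0.077], [-0.001, 0.504, -0.864]]
ft_force: [-0.4, 0.5, -0.6]
grip_width: 0.0441
grasp_force: 0.0
0.044096653788217 [ 0.5367 -0.2625  0.1027] in tool [ 3.7 -6.2  3.5]
```

View pics/w5.png

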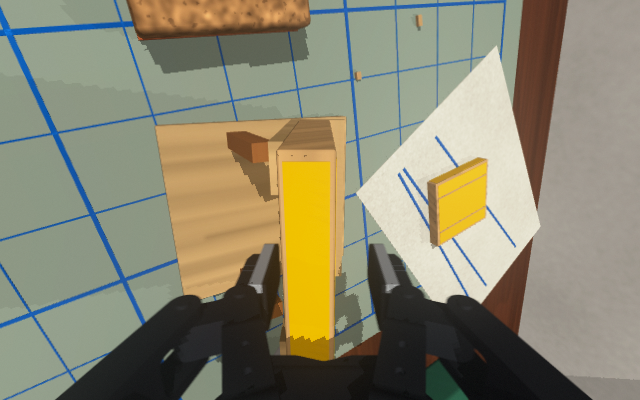

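The blank is between the jaws but about 6 mm to the jaw's −y side (blank centre column 308, jaw centre about 325), which matches the estimate. I'll correct that and close.

```bash
python3 -m creep '[{"dx":-3,"dy":4,"dz":-6,"rx":0,"ry":0,"rz":0,"hand":0.5},{"dx":0,"dy":0,"dz":0,"rx":0,"ry":0,"rz":0,"hand":0.5},{"dx":0,"dy":0,"dz":0,"rx":0,"ry":0,"rz":0,"hand":0.7},{"dx":0,"dy":0,"dz":0,"rx":0,"ry":0,"rz":0,"hand":0.8},{"dx":0,"dy":0,"dz":0,"rx":0,"ry":0,"rz":0,"hand":1},{"dx":0,"dy":0,"dz":0,"rx":0,"ry":0,"rz":0,"hand":1},{"dx":0,"dy":0,"dz":0,"rx":0,"ry":0,"rz":0,"hand":1},{"dx":0,"dy":0,"dz":0,"rx":0,"ry":0,"rz":0,"hand":1}]'
```

```text
time_s: 5.95
position: [0.5343, -0.2589, 0.0962]
orientation: [[0.151, 0.854, 0.498], [0.989, -0.13, -0.077], [-0.001, 0.504, -0.864]]
ft_force: [2.2, -0.8, 3.3]
grip_width: 0.0198
grasp_force: 59.8
```

```bash
python3 -m creep '[{"dx":-10,"dy":2,"dz":17,"rx":0,"ry":0,"rz":0,"hand":1},{"dx":-10,"dy":2,"dz":17,"rx":0,"ry":0,"rz":0,"hand":1},{"dx":-12,"dy":2,"dz":21,"rx":0,"ry":0,"rz":0,"hand":1},{"dx":-12,"dy":2,"dz":21,"rx":0,"ry":0,"rz":0,"hand":1},{"dx":0,"dy":0,"dz":30,"rx":0.02,"ry":0.13,"rz":0,"hand":1},{"dx":0,"dy":0,"dz":30,"rx":0.02,"ry":0.13,"rz":0,"hand":1},{"dx":0,"dy":0,"dz":10,"rx":0.02,"ry":0.13,"rz":0,"hand":1},{"dx":0,"dy":0,"dz":0,"rx":0.02,"ry":0.13,"rz":0,"hand":1}]'
python3 -m creep '[{"dx":20,"dy":35,"dz":0,"rx":0,"ry":0,"rz":0.08,"hand":1},{"dx":20,"dy":35,"dz":0,"rx":0,"ry":0,"rz":0.08,"hand":1},{"dx":20,"dy":35,"dz":0,"rx":0,"ry":0,"rz":0,"hand":1},{"dx":20,"dy":35,"dz":0,"rx":0,"ry":0,"rz":0,"hand":1},{"dx":20,"dy":35,"dz":0,"rx":0,"ry":0,"rz":0,"hand":1},{"dx":10,"dy":35,"dz":0,"rx":0,"ry":0,"rz":0,"hand":1},{"dx":0,"dy":35,"dz":0,"rx":0,"ry":0,"rz":0,"hand":1},{"dx":0,"dy":0,"dz":0,"rx":0,"ry":0,"rz":0,"hand":1}]'
python3 - <<'E'
from h import *
np.savez('w6.npz',*cam('wrist')); snap('wrist','w6.png')
s=status.read_state();print(np.array(s['position']).round(4),np.array(s['orientation']).round(3).tolist())
E
```

```text
time_s: 6.75
position: [0.4901, -0.2516, 0.2318]
orientation: [[0.153, 0.987, 0.044], [0.988, -0.153, -0.008], [-0.001, 0.044, -0.999]]
ft_force: [1.4, 0.1, -1.4]
grip_width: 0.0192
grasp_force: 62.2
time_s: 7.55
position: [0.5991, -0.0021, 0.2271]
orientation: [[-0.013, 0.999, 0.042], [1.0, 0.012, 0.002], [0.002, 0.042, -0.999]]
ft_force: [0.3, 0.1, -1.3]
grip_width: 0.0192
grasp_force: 62.3
[ 0.5991 -0.0042  0.2273] [[-0.011, 0.999, 0.042], [1.0, 0.011, 0.001], [0.0, 0.042, -0.999]]
```

View pics/w6.png

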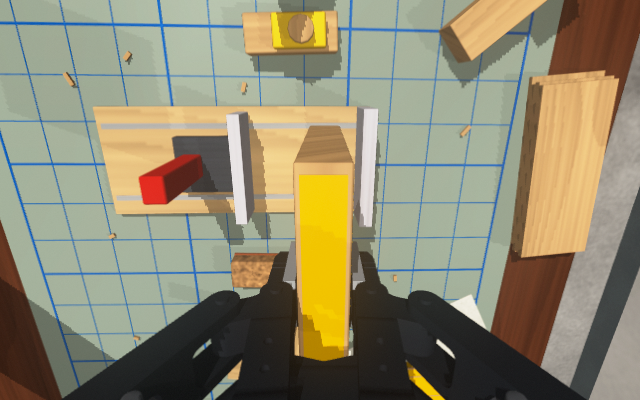

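The blank is held upright and its +y end top corners are at (294,163) and (352,163). The wall top is at (368,165) and the stop at (238,168).

Run:
```python
from h import *
C=[v for v in np.load('w6.npz').values()]
P=lambda n,L,z:print(n,ray(C,L,z).round(4).tolist())
for z in(.249,.252,.255):P('blank +y end',[(294,163),(352,163)],z)
P('lower +y end',[(309,127),(343,127)],.252-.11)
P('rack near',[(94,107),(115,214)],.008)
P('wall',[(359,108),(378,109),(361,225),(372,227)],.053)
P('stop',[(227,114),(242,112),(236,223),(247,222)],.054)
P('handle',[(140,179),(165,177),(142,204),(166,204)],.11)
```

```text
blank +y end [[0.587, 0.0575, 0.249], [0.6061, 0.0576, 0.249]]
blank +y end [[0.5872, 0.0582, 0.252], [0.6057, 0.0582, 0.252]]
blank +y end [[0.5873, 0.0589, 0.255], [0.6053, 0.0589, 0.255]]
lower +y end [[0.5916, 0.0576, 0.142], [0.6139, 0.0578, 0.142]]
rack near [[0.3695, 0.0619, 0.008], [0.368, -0.0569, 0.008]]
wall [[0.6375, 0.0656, 0.053], [0.6552, 0.0649, 0.053], [0.6453, -0.0521, 0.053], [0.657, -0.0544, 0.053]]
stop [[0.5168, 0.0591, 0.054], [0.5304, 0.061, 0.054], [0.5168, -0.0487, 0.054], [0.528, -0.0477, 0.054]]
handle [[0.4597, 0.0133, 0.11], [0.4791, 0.0149, 0.11], [0.4578, -0.0075, 0.11], [0.4767, -0.0075, 0.11]]
```

```bash
python3 -m creep '[{"dx":14,"dy":4,"dz":0,"rx":0,"ry":0.042,"rz":0,"hand":1},{"dx":13,"dy":4,"dz":0,"rx":0,"ry":0,"rz":0,"hand":1},{"dx":0,"dy":0,"dz":0,"rx":0,"ry":0,"rz":0,"hand":1},{"dx":0,"dy":0,"dz":-30,"rx":0,"ry":0,"rz":0,"hand":1},{"dx":0,"dy":0,"dz":-30,"rx":0,"ry":0,"rz":0,"hand":1},{"dx":0,"dy":0,"dz":-30,"rx":0,"ry":0,"rz":0,"hand":1},{"dx":0,"dy":0,"dz":-30,"rx":0,"ry":0,"rz":0,"hand":1},{"dx":0,"dy":0,"dz":0,"rx":0,"ry":0,"rz":0,"hand":1}]'
python3 -m creep '[{"dx":0,"dy":0,"dz":0,"rx":0,"ry":0,"rz":0,"hand":1},{"dx":0,"dy":0,"dz":-2,"rx":0,"ry":0,"rz":0,"hand":1},{"dx":0,"dy":0,"dz":-2,"rx":0,"ry":0,"rz":0,"hand":1},{"dx":0,"dy":0,"dz":-2,"rx":0,"ry":0,"rz":0,"hand":1},{"dx":0,"dy":0,"dz":-2,"rx":0,"ry":0,"rz":0,"hand":1},{"dx":0,"dy":0,"dz":-1,"rx":0,"ry":0,"rz":0,"hand":1},{"dx":0,"dy":0,"dz":0,"rx":0,"ry":0,"rz":0,"hand":1},{"dx":0,"dy":0,"dz":0,"rx":0,"ry":0,"rz":0,"hand":1}]'
```

```text
time_s: 8.4
position: [0.6224, 0.0004, 0.1037]
orientation: [[-0.005, 1.0, -0.007], [1.0, 0.005, 0.0], [0.0, -0.007, -1.0]]
ft_force: [-1.6, -0.2, -2.9]
grip_width: 0.0194
grasp_force: 62.2
time_s: 9.2
position: [0.6276, 0.0018, 0.1002]
orientation: [[-0.007, 1.0, 0.005], [1.0, 0.007, 0.001], [0.001, 0.005, -1.0]]
ft_force: [-0.3, 0.1, -0.3]
grip_width: 0.0197
grasp_force: 62.2
```

```bash
python3 -m creep '[{"dx":0,"dy":1,"dz":-2,"rx":0,"ry":0,"rz":0,"hand":1},{"dx":0,"dy":0,"dz":-2,"rx":0,"ry":0,"rz":0,"hand":1},{"dx":0,"dy":0,"dz":-1,"rx":0,"ry":0,"rz":0,"hand":1},{"dx":0,"dy":0,"dz":0,"rx":0,"ry":0,"rz":0,"hand":1},{"dx":0,"dy":0,"dz":0,"rx":0,"ry":0,"rz":0,"hand":1},{"dx":0,"dy":0,"dz":0,"rx":0,"ry":0,"rz":0,"hand":1},{"dx":0,"dy":0,"dz":0,"rx":0,"ry":0,"rz":0,"hand":1},{"dx":0,"dy":0,"dz":0,"rx":0,"ry":0,"rz":0,"hand":1}]'
```

```text
time_s: 10.0
position: [0.6277, 0.0027, 0.0953]
orientation: [[-0.007, 1.0, 0.005], [1.0, 0.007, 0.001], [0.001, 0.005, -1.0]]
ft_force: [-0.8, 0.6, -1.4]
grip_width: 0.0189
grasp_force: 62.2
```

```bash
python3 -m creep '[{"dx":0,"dy":0,"dz":-1,"rx":0,"ry":0,"rz":0,"hand":1},{"dx":0,"dy":0,"dz":0,"rx":0,"ry":0,"rz":0,"hand":1},{"dx":0,"dy":0,"dz":-1,"rx":0,"ry":0,"rz":0,"hand":1},{"dx":0,"dy":0,"dz":0,"rx":0,"ry":0,"rz":0,"hand":1},{"dx":0,"dy":0,"dz":-1,"rx":0,"ry":0,"rz":0,"hand":1},{"dx":0,"dy":0,"dz":0,"rx":0,"ry":0,"rz":0,"hand":1},{"dx":0,"dy":0,"dz":0,"rx":0,"ry":0,"rz":0,"hand":1},{"dx":0,"dy":0,"dz":0,"rx":0,"ry":0,"rz":0,"hand":1}]'
```

```text
time_s: 10.8
position: [0.6277, 0.0028, 0.0927]
orientation: [[-0.007, 1.0, 0.006], [1.0, 0.007, 0.001], [0.001, 0.006, -1.0]]
ft_force: [-0.8, 1.1, 3.5]
grip_width: 0.0194
grasp_force: 62.8
```

It's seated (fz has risen to +3.5 N). I'll release and lift.

```bash
python3 -m creep '[{"dx":0,"dy":0,"dz":0,"rx":0,"ry":0,"rz":0,"hand":0.7},{"dx":0,"dy":0,"dz":0,"rx":0,"ry":0,"rz":0,"hand":0.5},{"dx":0,"dy":0,"dz":0,"rx":0,"ry":0,"rz":0,"hand":0.5},{"dx":0,"dy":0,"dz":0,"rx":0,"ry":0,"rz":0,"hand":0.5},{"dx":0,"dy":0,"dz":20,"rx":0,"ry":0,"rz":0,"hand":0.5},{"dx":0,"dy":0,"dz":40,"rx":0,"ry":0,"rz":0,"hand":0.5},{"dx":0,"dy":0,"dz":50,"rx":0,"ry":0,"rz":0,"hand":0.5},{"dx":0,"dy":0,"dz":40,"rx":0,"ry":0,"rz":0,"hand":0.5}]'
python3 - <<'E'
from h import *
s=status.read_state();p=np.array(s['position']);R=np.array(s['orientation'])
print(p.round(4),s['ft_force'])
T=np.array([.5553,.2515,.0966]);y=np.radians(5.5);zt=np.array([.5*np.cos(y),.5*np.sin(y),-.866])
print('pre',(T-zt*.07).round(4),'delta',((T-zt*.07-p)*1e3).round(1),'approach',(zt*70).round(1))
np.savez('w7.npz',*cam('wrist')); snap('wrist','w7.png')
E
```

```text
time_s: 11.6
position: [0.6279, 0.0027, 0.2448]
orientation: [[-0.007, 1.0, 0.007], [1.0, 0.007, 0.001], [0.001, 0.007, -1.0]]
ft_force: [1.7, -0.2, 0.5]
grip_width: 0.0425
grasp_force: 0.0
[0.6279 0.0027 0.2448] [ 1.72304125 -0.19743148  0.53338103]
pre [0.5205 0.2481 0.1572] delta [-107.4  245.4  -87.6] approach [ 34.8   3.4 -60.6]
```

View pics/w7.png

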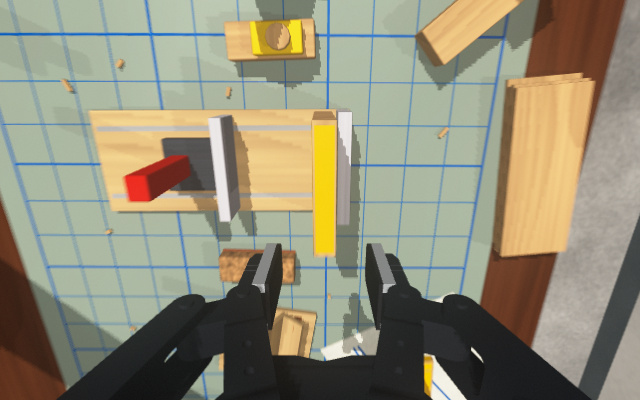

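The yellow blank stands upright by the wall at (325,188), level across the rack. Now the walnut. That was my tenth picture, so from here I check by numbers only.

```bash
python3 -m creep '[{"dx":-18,"dy":41,"dz":0,"rx":0,"ry":0,"rz":0.045,"hand":0},{"dx":-18,"dy":41,"dz":0,"rx":0,"ry":0,"rz":0.045,"hand":0},{"dx":-18,"dy":41,"dz":0,"rx":0.0125,"ry":-0.13,"rz":0,"hand":0},{"dx":-18,"dy":41,"dz":0,"rx":0.0125,"ry":-0.13,"rz":0,"hand":0},{"dx":-18,"dy":41,"dz":0,"rx":0.0125,"ry":-0.13,"rz":0,"hand":0},{"dx":-17,"dy":40,"dz":0,"rx":0.0125,"ry":-0.13,"rz":0,"hand":0},{"dx":0,"dy":0,"dz":0,"rx":0,"ry":0,"rz":0,"hand":0},{"dx":0,"dy":0,"dz":0,"rx":0,"ry":0,"rz":0,"hand":0}]'
python3 - <<'E'
from h import *
C=[v for v in np.load('w7.npz').values()]
print('yellow top',ray(C,[(313,121),(337,121),(315,257),(336,257)],.118).round(4).tolist())
print('wall',ray(C,[(338,112),(352,112),(338,224),(349,224)],.053).round(4).tolist())
print('stop',ray(C,[(209,118),(226,116),(219,221),(231,219)],.054).round(4).tolist())
s=status.read_state();p=np.array(s['position']);R=np.array(s['orientation'])
T=np.array([.5553,.2515,.0966]);d=(T-p)*1e3
print(R.round(3).tolist(),'to go',d.round(1),'pre',(d-70*R[:,2]).round(1))
E
```

```text
time_s: 12.45
position: [0.5185, 0.2489, 0.2415]
orientation: [[-0.101, 0.86, 0.499], [0.995, 0.088, 0.05], [-0.001, 0.502, -0.865]]
ft_force: [0.4, 0.4, 0.4]
grip_width: 0.0855
grasp_force: 0.0
yellow top [[0.6194, 0.0623, 0.118], [0.6381, 0.0624, 0.118], [0.6207, -0.0577, 0.118], [0.6397, -0.0577, 0.118]]
wall [[0.6421, 0.0652, 0.053], [0.6558, 0.0653, 0.053], [0.6447, -0.0539, 0.053], [0.6568, -0.0539, 0.053]]
stop [[0.516, 0.0588, 0.054], [0.5328, 0.0608, 0.054], [0.515, -0.0505, 0.054], [0.5283, -0.0481, 0.054]]
[[-0.101, 0.86, 0.499], [0.995, 0.088, 0.05], [-0.001, 0.502, -0.865]] to go [  36.8    2.6 -144.9] pre [  1.9  -0.9 -84.4]
```

```bash
python3 -m creep '[{"dx":0,"dy":0,"dz":-28,"rx":0,"ry":0,"rz":0,"hand":0},{"dx":0,"dy":0,"dz":-28,"rx":0,"ry":0,"rz":0,"hand":0},{"dx":2,"dy":-1,"dz":-28,"rx":0,"ry":0,"rz":0,"hand":0},{"dx":0,"dy":0,"dz":0,"rx":0,"ry":0,"rz":0,"hand":0},{"dx":0,"dy":0,"dz":0,"rx":0,"ry":0,"rz":0,"hand":0},{"dx":0,"dy":0,"dz":0,"rx":0,"ry":0,"rz":0,"hand":0},{"dx":0,"dy":0,"dz":0,"rx":0,"ry":0,"rz":0,"hand":0},{"dx":0,"dy":0,"dz":0,"rx":0,"ry":0,"rz":0,"hand":0}]'
python3 - <<'E'
from h import *
C=cam('wrist'); im=snap('wrist','w8.png').astype(int)
s=status.read_state();p=np.array(s['position']);R=np.array(s['orientation'])
T=np.array([.5553,.2515,.0966]);print('to go',((T-p)*1e3).round(1))
# predicted top-edge corners and the dark band edges seen on some rows
u=np.radians(6.01);c_,s_=np.cos(u),np.sin(u)
def X(a,b):
    x=a*.866-.055; return [.5976+c_*x-s_*b,.256+s_*x+c_*b,.023+a*.5+.11*.866]
print('pred',proj(C,[X(-.01,.06),X(.01,.06),X(-.01,0.02),X(.01,0.02)]).round(0).tolist())
br=(im.sum(2)<230)&(im[:,:,0]-im[:,:,2]>12)
for v in range(40,300,25):
    w=np.where(br[v])[0]; print(v,(w.min(),w.max(),len(w)) if len(w) else None, im[v,250:390:10].sum(1).tolist())
E
```

```text
time_s: 13.25
position: [0.5236, 0.2471, 0.1599]
orientation: [[-0.097, 0.859, 0.503], [0.995, 0.083, 0.05], [0.002, 0.506, -0.863]]
ft_force: [0.3, 0.3, -0.6]
grip_width: 0.0854
grasp_force: 0.0
to go [ 32.    4.4 -63. ]
pred [[298.0, 132.0], [335.0, 132.0], [300.0, 203.0], [335.0, 202.0]]
40 None [522, 334, 332, 259, 328, 328, 334, 332, 329, 433, 337, 512, 514, 334]
65 None [518, 517, 336, 336, 337, 335, 337, 516, 513, 516, 516, 519, 522, 524]
90 None [490, 497, 517, 518, 515, 517, 515, 518, 515, 521, 521, 524, 531, 528]
115 None [476, 528, 514, 522, 534, 420, 514, 581, 565, 549, 527, 532, 529, 436]
140 (np.int64(274), np.int64(334), 38) [522, 325, 258, 375, 269, 155, 156, 159, 161, 559, 528, 529, 532, 535]
165 (np.int64(299), np.int64(334), 36) [507, 501, 320, 493, 310, 139, 185, 183, 184, 552, 527, 534, 542, 545]
190 (np.int64(300), np.int64(495), 44) [525, 532, 531, 332, 323, 132, 184, 182, 182, 556, 535, 538, 410, 547]
215 (np.int64(300), np.int64(333), 34) [555, 535, 508, 321, 320, 199, 182, 182, 188, 571, 534, 537, 542, 548]
240 (np.int64(281), np.int64(484), 48) [562, 543, 279, 257, 336, 227, 178, 183, 176, 534, 537, 538, 539, 495]
265 (np.int64(296), np.int64(451), 43) [517, 518, 336, 337, 338, 210, 177, 178, 170, 530, 534, 410, 526, 486]
290 (np.int64(283), np.int64(465), 42) [385, 363, 490, 363, 224, 369, 177, 178, 159, 525, 530, 531, 530, 529]
```

The prediction matches the image: dark band at columns 299–334 against a predicted 298–335. Descending.

```bash
python3 -m creep '[{"dx":8,"dy":1,"dz":-16,"rx":0,"ry":0,"rz":0,"hand":0},{"dx":8,"dy":1,"dz":-16,"rx":0,"ry":0,"rz":0,"hand":0},{"dx":8,"dy":1,"dz":-16,"rx":0,"ry":0,"rz":0,"hand":0},{"dx":8,"dy":1,"dz":-15,"rx":0,"ry":0,"rz":0,"hand":0},{"dx":0,"dy":0,"dz":0,"rx":0,"ry":0,"rz":0,"hand":0.3},{"dx":0,"dy":0,"dz":0,"rx":0,"ry":0,"rz":0,"hand":0.4},{"dx":0,"dy":0,"dz":0,"rx":0,"ry":0,"rz":0,"hand":0.5},{"dx":0,"dy":0,"dz":0,"rx":0,"ry":0,"rz":0,"hand":0.5}]'
python3 - <<'E'
from h import *
s=status.read_state();p=np.array(s['position']);T=np.array([.5553,.2515,.0966]);print('to go',((T-p)*1e3).round(1))
E
```

```text
time_s: 14.1
position: [0.5549, 0.2512, 0.0965]
orientation: [[-0.097, 0.859, 0.502], [0.995, 0.083, 0.05], [0.001, 0.505, -0.863]]
ft_force: [-0.4, -0.1, -0.4]
grip_width: 0.0425
grasp_force: 0.0
to go [0.4 0.3 0.1]
```

```bash
python3 -m creep '[{"dx":0,"dy":0,"dz":0,"rx":0,"ry":0,"rz":0,"hand":0.7},{"dx":0,"dy":0,"dz":0,"rx":0,"ry":0,"rz":0,"hand":0.8},{"dx":0,"dy":0,"dz":0,"rx":0,"ry":0,"rz":0,"hand":1},{"dx":0,"dy":0,"dz":0,"rx":0,"ry":0,"rz":0,"hand":1},{"dx":0,"dy":0,"dz":0,"rx":0,"ry":0,"rz":0,"hand":1},{"dx":0,"dy":0,"dz":0,"rx":0,"ry":0,"rz":0,"hand":1},{"dx":0,"dy":0,"dz":0,"rx":0,"ry":0,"rz":0,"hand":1},{"dx":0,"dy":0,"dz":0,"rx":0,"ry":0,"rz":0,"hand":1}]'
python3 -m creep '[{"dx":-10,"dy":-1,"dz":17,"rx":0,"ry":0,"rz":0,"hand":1},{"dx":-10,"dy":-1,"dz":17,"rx":0,"ry":0,"rz":0,"hand":1},{"dx":-12,"dy":-1,"dz":21,"rx":0,"ry":0,"rz":0,"hand":1},{"dx":-12,"dy":-1,"dz":21,"rx":0,"ry":0,"rz":0,"hand":1},{"dx":0,"dy":0,"dz":30,"rx":-0.0125,"ry":0.13,"rz":0,"hand":1},{"dx":0,"dy":0,"dz":30,"rx":-0.0125,"ry":0.13,"rz":0,"hand":1},{"dx":0,"dy":0,"dz":10,"rx":-0.0125,"ry":0.13,"rz":0,"hand":1},{"dx":0,"dy":0,"dz":0,"rx":-0.0125,"ry":0.13,"rz":0,"hand":1}]'
```

```text
time_s: 14.9
position: [0.5562, 0.2514, 0.0972]
orientation: [[-0.097, 0.858, 0.505], [0.995, 0.082, 0.05], [0.002, 0.507, -0.862]]
ft_force: [0.5, -0.6, 5.3]
grip_width: 0.0195
grasp_force: 60.2
time_s: 15.7
position: [0.512, 0.248, 0.2329]
orientation: [[-0.098, 0.994, 0.048], [0.995, 0.098, 0.007], [0.003, 0.049, -0.999]]
ft_force: [0.3, -0.4, -2.5]
grip_width: 0.0194
grasp_force: 63.2
```

```bash
python3 -m creep '[{"dx":5,"dy":-40,"dz":0,"rx":0,"ry":0.042,"rz":-0.045,"hand":1},{"dx":5,"dy":-40,"dz":0,"rx":0,"ry":0,"rz":-0.045,"hand":1},{"dx":5,"dy":-40,"dz":0,"rx":0,"ry":0,"rz":0,"hand":1},{"dx":6,"dy":-40,"dz":0,"rx":0,"ry":0,"rz":0,"hand":1},{"dx":6,"dy":-40,"dz":0,"rx":0,"ry":0,"rz":0,"hand":1},{"dx":6,"dy":-44,"dz":0,"rx":0,"ry":0,"rz":0,"hand":1},{"dx":0,"dy":0,"dz":0,"rx":0,"ry":0,"rz":0,"hand":1},{"dx":0,"dy":0,"dz":0,"rx":0,"ry":0,"rz":0,"hand":1}]'
python3 - <<'E'
from h import *
C=cam('wrist'); s=status.read_state();p=np.array(s['position']);R=np.array(s['orientation']); im=snap('wrist','w9.png').astype(int)
print(p.round(4),R.round(3).tolist())
print('pred corners if centred',proj(C,[p+R@np.array([.06,e,-.025]) for e in(-.01,.01)]+[p+R@np.array([.06,e,.085]) for e in(-.01,.01)]).round(1).tolist())
for v in range(100,190,5): print(v,im[v,290:360:6].sum(1).tolist())
E
```

```text
time_s: 16.5
position: [0.544, 0.0024, 0.2287]
orientation: [[-0.005, 1.0, 0.005], [1.0, 0.005, 0.004], [0.004, 0.005, -1.0]]
ft_force: [0.1, 0.6, -1.7]
grip_width: 0.0194
grasp_force: 63.3
[0.544  0.0024 0.2287] [[-0.005, 1.0, 0.005], [1.0, 0.005, 0.004], [0.004, 0.005, -1.0]]
pred corners if centred [[294.4, 164.2], [357.0, 164.2], [309.4, 126.3], [339.9, 126.3]]
100 [547, 548, 512, 545, 545, 543, 541, 539, 537, 532, 532, 529]
105 [542, 542, 541, 544, 545, 543, 541, 536, 532, 534, 527, 527]
110 [499, 489, 489, 480, 469, 468, 478, 471, 462, 471, 463, 462]
115 [591, 586, 583, 581, 579, 575, 571, 569, 565, 561, 559, 595]
120 [609, 706, 704, 434, 601, 601, 598, 595, 591, 589, 587, 582]
125 [613, 720, 719, 418, 611, 610, 607, 607, 607, 604, 603, 600]
130 [587, 721, 718, 385, 154, 151, 152, 156, 154, 602, 603, 606]
135 [572, 719, 719, 152, 153, 152, 151, 147, 150, 589, 589, 591]
140 [285, 719, 719, 149, 146, 152, 147, 148, 147, 359, 606, 604]
145 [279, 717, 715, 142, 144, 144, 145, 148, 147, 147, 554, 564]
150 [268, 716, 140, 139, 141, 143, 139, 141, 141, 145, 567, 564]
155 [262, 717, 138, 135, 134, 135, 135, 139, 137, 140, 593, 591]
160 [260, 705, 136, 135, 131, 130, 133, 135, 135, 139, 166, 602]
165 [261, 135, 139, 136, 133, 134, 130, 132, 133, 135, 139, 602]
170 [259, 154, 152, 156, 154, 149, 152, 150, 156, 159, 154, 591]
175 [253, 147, 150, 148, 144, 147, 150, 151, 157, 155, 155, 608]
180 [254, 144, 181, 174, 177, 175, 174, 168, 178, 181, 152, 590]
185 [249, 146, 178, 172, 173, 170, 172, 169, 176, 182, 149, 587]
```

```bash
python3 -m creep '[{"dx":4,"dy":3,"dz":0,"rx":0,"ry":0,"rz":0,"hand":1},{"dx":0,"dy":0,"dz":0,"rx":0,"ry":0,"rz":0,"hand":1},{"dx":0,"dy":0,"dz":-31,"rx":0,"ry":0,"rz":0,"hand":1},{"dx":0,"dy":0,"dz":-31,"rx":0,"ry":0,"rz":0,"hand":1},{"dx":0,"dy":0,"dz":-31,"rx":0,"ry":0,"rz":0,"hand":1},{"dx":0,"dy":0,"dz":-31,"rx":0,"ry":0,"rz":0,"hand":1},{"dx":0,"dy":0,"dz":0,"rx":0,"ry":0,"rz":0,"hand":1},{"dx":0,"dy":0,"dz":0,"rx":0,"ry":0,"rz":0,"hand":1}]'
python3 -m creep '[{"dx":0,"dy":0,"dz":-2,"rx":0,"ry":0,"rz":0,"hand":1},{"dx":0,"dy":0,"dz":-2,"rx":0,"ry":0,"rz":0,"hand":1},{"dx":0,"dy":0,"dz":-1,"rx":0,"ry":0,"rz":0,"hand":1},{"dx":0,"dy":0,"dz":-1,"rx":0,"ry":0,"rz":0,"hand":1},{"dx":0,"dy":0,"dz":-1,"rx":0,"ry":0,"rz":0,"hand":1},{"dx":0,"dy":0,"dz":0,"rx":0,"ry":0,"rz":0,"hand":1},{"dx":0,"dy":0,"dz":0,"rx":0,"ry":0,"rz":0,"hand":1},{"dx":0,"dy":0,"dz":0,"rx":0,"ry":0,"rz":0,"hand":1}]'
```

```text
time_s: 17.35
position: [0.5487, 0.0074, 0.1058]
orientation: [[-0.01, 1.0, 0.007], [1.0, 0.009, 0.003], [0.003, 0.007, -1.0]]
ft_force: [0.4, 0.2, -1.2]
grip_width: 0.0195
grasp_force: 63.3
time_s: 18.15
position: [0.5489, 0.0064, 0.0988]
orientation: [[-0.008, 1.0, 0.008], [1.0, 0.008, 0.003], [0.003, 0.008, -1.0]]
ft_force: [-0.3, -0.4, -1.0]
grip_width: 0.0192
grasp_force: 63.3
```

```bash
python3 -m creep '[{"dx":0,"dy":0,"dz":-2,"rx":0,"ry":0,"rz":0,"hand":1},{"dx":0,"dy":0,"dz":-1,"rx":0,"ry":0,"rz":0,"hand":1},{"dx":0,"dy":0,"dz":-1,"rx":0,"ry":0,"rz":0,"hand":1},{"dx":0,"dy":0,"dz":-1,"rx":0,"ry":0,"rz":0,"hand":1},{"dx":0,"dy":0,"dz":0,"rx":0,"ry":0,"rz":0,"hand":1},{"dx":0,"dy":0,"dz":0,"rx":0,"ry":0,"rz":0,"hand":1},{"dx":0,"dy":0,"dz":0,"rx":0,"ry":0,"rz":0,"hand":1},{"dx":0,"dy":0,"dz":0,"rx":0,"ry":0,"rz":0,"hand":1}]'
```

```text
time_s: 18.95
position: [0.5489, 0.0065, 0.0938]
orientation: [[-0.008, 1.0, 0.008], [1.0, 0.008, 0.003], [0.003, 0.008, -1.0]]
ft_force: [-1.0, -0.4, -0.3]
grip_width: 0.0191
grasp_force: 63.2
```

```bash
python3 -m creep '[{"dx":0,"dy":0,"dz":-1,"rx":0,"ry":0,"rz":0,"hand":1},{"dx":0,"dy":0,"dz":0,"rx":0,"ry":0,"rz":0,"hand":1},{"dx":0,"dy":0,"dz":-1,"rx":0,"ry":0,"rz":0,"hand":1},{"dx":0,"dy":0,"dz":0,"rx":0,"ry":0,"rz":0,"hand":1},{"dx":0,"dy":0,"dz":0,"rx":0,"ry":0,"rz":0,"hand":1},{"dx":0,"dy":0,"dz":0,"rx":0,"ry":0,"rz":0,"hand":1},{"dx":0,"dy":0,"dz":0,"rx":0,"ry":0,"rz":0,"hand":1},{"dx":0,"dy":0,"dz":0,"rx":0,"ry":0,"rz":0,"hand":1}]'
```

```text
time_s: 19.75
position: [0.549, 0.0065, 0.0937]
orientation: [[-0.008, 1.0, 0.009], [1.0, 0.008, 0.004], [0.003, 0.009, -1.0]]
ft_force: [-3.2, -0.2, 12.0]
grip_width: 0.0194
grasp_force: 65.0
```

Seated (12 N). I'll release, lift, and check both blanks numerically.

```bash
python3 -m creep '[{"dx":0,"dy":0,"dz":1,"rx":0,"ry":0,"rz":0,"hand":1},{"dx":0,"dy":0,"dz":0,"rx":0,"ry":0,"rz":0,"hand":0.7},{"dx":0,"dy":0,"dz":0,"rx":0,"ry":0,"rz":0,"hand":0.5},{"dx":0,"dy":0,"dz":0,"rx":0,"ry":0,"rz":0,"hand":0.5},{"dx":0,"dy":0,"dz":20,"rx":0,"ry":0,"rz":0,"hand":0.5},{"dx":0,"dy":0,"dz":40,"rx":0,"ry":0,"rz":0,"hand":0.5},{"dx":0,"dy":0,"dz":50,"rx":0,"ry":0,"rz":0,"hand":0.5},{"dx":0,"dy":0,"dz":40,"rx":0,"ry":0,"rz":0,"hand":0.5}]'
python3 - <<'E'
from h import *
C=cam('wrist'); im=snap('wrist','w10.png').astype(int)
r_,g_,b_=im[...,0],im[...,1],im[...,2]
def box(n,m,z):
    m=(m*255).astype(np.uint8); k,l,st,_=cv2.connectedComponentsWithStats(m)
    for i in np.argsort(-st[1:,4])[:3]+1:
        rc=cv2.minAreaRect(np.argwhere(l==i)[:,::-1].astype(np.float32)); q=cv2.boxPoints(rc); print(n,st[i],q.round(0).tolist(),ray(C,q,z).round(4).tolist())
box('yellow',(r_>200)&(g_>150)&(b_<60),.118)
box('walnut',(im.sum(2)<240)&(r_-b_>25),.118)
box('red',(r_>200)&(g_<50)&(b_<60),.11)
E
```

```text
time_s: 20.55
position: [0.5492, 0.0065, 0.2449]
orientation: [[-0.008, 1.0, 0.009], [1.0, 0.008, 0.003], [0.003, 0.009, -1.0]]
ft_force: [1.8, -0.3, 0.0]
grip_width: 0.0428
grasp_force: 0.0
yellow [ 402  132   30  125 2256] [[401.0, 256.0], [413.0, 130.0], [432.0, 132.0], [420.0, 258.0]] [[0.6204, -0.0523, 0.118], [0.6202, 0.0598, 0.118], [0.6352, 0.0585, 0.118], [0.6375, -0.054, 0.118]]
yellow [332  26  50  34 890] [[332.0, 26.0], [381.0, 26.0], [381.0, 59.0], [332.0, 59.0]] [[0.5547, 0.1331, 0.118], [0.5898, 0.1335, 0.118], [0.5913, 0.1116, 0.118], [0.555, 0.1113, 0.118]]
yellow [431 368  34  32 673] [[431.0, 368.0], [464.0, 368.0], [464.0, 399.0], [431.0, 399.0]] [[0.6632, -0.1841, 0.118], [0.698, -0.1843, 0.118], [0.7048, -0.2283, 0.118], [0.6685, -0.228, 0.118]]
walnut [    0     0   106   400 23742] [[0.0, 399.0], [0.0, 0.0], [105.0, 0.0], [105.0, 399.0]] [[0.2009, -0.2295, 0.118], [0.3215, 0.1483, 0.118], [0.3955, 0.1484, 0.118], [0.3155, -0.2281, 0.118]]
walnut [ 527  246   84  135 6210] [[512.0, 361.0], [553.0, 238.0], [611.0, 257.0], [570.0, 380.0]] [[0.7469, -0.1753, 0.118], [0.7553, -0.0341, 0.118], [0.8141, -0.0535, 0.118], [0.8151, -0.2024, 0.118]]
walnut [ 309  114   46  152 3576] [[308.0, 114.0], [352.0, 114.0], [354.0, 265.0], [310.0, 265.0]] [[0.5372, 0.0716, 0.118], [0.5714, 0.0723, 0.118], [0.5781, -0.0617, 0.118], [0.538, -0.0624, 0.118]]
red [237 187   2   9  11] [[237.0, 187.0], [238.0, 187.0], [238.0, 195.0], [237.0, 195.0]] [[0.4751, 0.0096, 0.11], [0.4759, 0.0096, 0.11], [0.4754, 0.0023, 0.11], [0.4745, 0.0023, 0.11]]
red [235 181   3   4   6] [[235.0, 181.0], [236.0, 180.0], [238.0, 183.0], [237.0, 184.0]] [[0.4738, 0.015, 0.11], [0.475, 0.0158, 0.11], [0.4765, 0.0131, 0.11], [0.4753, 0.0123, 0.11]]
red [238 202   2   3   4] [[238.0, 202.0], [239.0, 202.0], [240.0, 204.0], [239.0, 204.0]] [[0.4749, -0.0041, 0.11], [0.4756, -0.0038, 0.11], [0.4763, -0.0056, 0.11], [0.4756, -0.006, 0.11]]
```

Both are standing. Next I turn the jaws 90° and go to the handle at (0.468, 0.004).

```bash
python3 -m creep '[{"dx":-11,"dy":0,"dz":0,"rx":0,"ry":0,"rz":0.143,"hand":0},{"dx":-10,"dy":0,"dz":0,"rx":0,"ry":0,"rz":0.143,"hand":0},{"dx":-10,"dy":-1,"dz":0,"rx":0,"ry":0,"rz":0.143,"hand":0},{"dx":-10,"dy":0,"dz":0,"rx":0,"ry":0,"rz":0.143,"hand":0},{"dx":-10,"dy":-1,"dz":0,"rx":0,"ry":0,"rz":0.143,"hand":0},{"dx":-10,"dy":0,"dz":0,"rx":0,"ry":0,"rz":0.143,"hand":0},{"dx":-10,"dy":0,"dz":0,"rx":0,"ry":0,"rz":0.143,"hand":0},{"dx":-10,"dy":0,"dz":0,"rx":0,"ry":0,"rz":0.143,"hand":0}]'
python3 -m creep '[{"dx":0,"dy":0,"dz":0,"rx":0,"ry":0,"rz":0.143,"hand":0},{"dx":0,"dy":0,"dz":0,"rx":0,"ry":0,"rz":0.142,"hand":0},{"dx":0,"dy":0,"dz":0,"rx":0,"ry":0,"rz":0.142,"hand":0},{"dx":0,"dy":0,"dz":-30,"rx":0,"ry":0,"rz":0,"hand":0},{"dx":0,"dy":0,"dz":-30,"rx":0,"ry":0,"rz":0,"hand":0},{"dx":0,"dy":0,"dz":0,"rx":0,"ry":0,"rz":0,"hand":0},{"dx":0,"dy":0,"dz":0,"rx":0,"ry":0,"rz":0,"hand":0},{"dx":0,"dy":0,"dz":0,"rx":0,"ry":0,"rz":0,"hand":0}]'
python3 - <<'E'
from h import *
C=cam('wrist'); im=snap('wrist','w11.png').astype(int)
m=((im[...,0]>170)&(im[...,1]<50)).astype(np.uint8);k,l,st,_=cv2.connectedComponentsWithStats(m);i=1+np.argmax(st[1:,4])
q=np.argwhere(l==i)[:,::-1];print(st[i]);x0,y0=q.min(0);x1,y1=q.max(0)
P=ray(C,[(x0,y0),(x1,y0),(x0,y1),(x1,y1)],.11);print(P.round(4).tolist(),P.mean(0))
E
```

```text
time_s: 21.4
position: [0.4675, 0.0044, 0.2423]
orientation: [[-0.916, 0.401, -0.0], [0.401, 0.916, 0.009], [0.004, 0.008, -1.0]]
ft_force: [1.1, -0.4, 0.3]
grip_width: 0.0854
grasp_force: 0.0
time_s: 22.2
position: [0.469, 0.0045, 0.1841]
orientation: [[-1.0, -0.008, -0.001], [-0.008, 1.0, 0.008], [0.001, 0.008, -1.0]]
ft_force: [0.5, 0.1, 0.0]
grip_width: 0.0853
grasp_force: 0.0
[304 194  34  34 756]
[[0.4519, -0.0073, 0.11], [0.4517, 0.0146, 0.11], [0.4758, -0.0076, 0.11], [0.4757, 0.0151, 0.11]] [0.46378435 0.00370383 0.11      ]
```

```bash
python3 -m creep '[{"dx":0,"dy":-1,"dz":-33,"rx":0,"ry":0,"rz":0,"hand":0},{"dx":0,"dy":0,"dz":-33,"rx":0,"ry":0,"rz":0,"hand":0},{"dx":0,"dy":0,"dz":-30,"rx":0,"ry":0,"rz":0,"hand":0},{"dx":0,"dy":0,"dz":0,"rx":0,"ry":0,"rz":0,"hand":0},{"dx":0,"dy":0,"dz":0,"rx":0,"ry":0,"rz":0,"hand":0.5},{"dx":0,"dy":0,"dz":0,"rx":0,"ry":0,"rz":0,"hand":0.6},{"dx":0,"dy":0,"dz":0,"rx":0,"ry":0,"rz":0,"hand":0.6},{"dx":0,"dy":0,"dz":0,"rx":0,"ry":0,"rz":0,"hand":0.6}]'
python3 -m creep '[{"dx":0,"dy":0,"dz":0,"rx":0,"ry":0,"rz":0,"hand":0.7},{"dx":0,"dy":0,"dz":0,"rx":0,"ry":0,"rz":0,"hand":0.8},{"dx":0,"dy":0,"dz":0,"rx":0,"ry":0,"rz":0,"hand":1},{"dx":0,"dy":0,"dz":0,"rx":0,"ry":0,"rz":0,"hand":1},{"dx":0,"dy":0,"dz":0,"rx":0,"ry":0,"rz":0,"hand":1},{"dx":0,"dy":0,"dz":0,"rx":0,"ry":0,"rz":0,"hand":1},{"dx":0,"dy":0,"dz":0,"rx":0,"ry":0,"rz":0,"hand":1},{"dx":0,"dy":0,"dz":0,"rx":0,"ry":0,"rz":0,"hand":1}]'
```

```text
time_s: 23.05
position: [0.469, 0.0034, 0.0882]
orientation: [[-1.0, -0.008, -0.001], [-0.008, 1.0, 0.008], [0.001, 0.008, -1.0]]
ft_force: [-0.6, 0.0, -0.5]
grip_width: 0.0345
grasp_force: 0.0
time_s: 23.85
position: [0.4684, 0.0033, 0.0876]
orientation: [[-1.0, -0.008, -0.002], [-0.008, 1.0, 0.007], [0.002, 0.007, -1.0]]
ft_force: [-2.2, 1.0, 5.9]
grip_width: 0.0233
grasp_force: 59.4
```

```bash
python3 -m creep '[{"dx":2,"dy":0,"dz":0,"rx":0,"ry":0,"rz":0,"hand":1},{"dx":3,"dy":0,"dz":0,"rx":0,"ry":0,"rz":0,"hand":1},{"dx":3,"dy":0,"dz":0,"rx":0,"ry":0,"rz":0,"hand":1},{"dx":3,"dy":0,"dz":0,"rx":0,"ry":0,"rz":0,"hand":1},{"dx":3,"dy":0,"dz":0,"rx":0,"ry":0,"rz":0,"hand":1},{"dx":3,"dy":0,"dz":0,"rx":0,"ry":0,"rz":0,"hand":1},{"dx":3,"dy":0,"dz":0,"rx":0,"ry":0,"rz":0,"hand":1},{"dx":3,"dy":0,"dz":0,"rx":0,"ry":0,"rz":0,"hand":1}]'
python3 -m creep '[{"dx":3,"dy":0,"dz":0,"rx":0,"ry":0,"rz":0,"hand":1},{"dx":3,"dy":0,"dz":0,"rx":0,"ry":0,"rz":0,"hand":1},{"dx":3,"dy":0,"dz":0,"rx":0,"ry":0,"rz":0,"hand":1},{"dx":3,"dy":0,"dz":0,"rx":0,"ry":0,"rz":0,"hand":1},{"dx":3,"dy":0,"dz":0,"rx":0,"ry":0,"rz":0,"hand":1},{"dx":3,"dy":0,"dz":0,"rx":0,"ry":0,"rz":0,"hand":1},{"dx":3,"dy":0,"dz":0,"rx":0,"ry":0,"rz":0,"hand":1},{"dx":3,"dy":0,"dz":0,"rx":0,"ry":0,"rz":0,"hand":1}]'
```

```text
time_s: 24.65
position: [0.4904, 0.0035, 0.0876]
orientation: [[-1.0, -0.009, -0.004], [-0.009, 1.0, 0.007], [0.004, 0.007, -1.0]]
ft_force: [-3.7, 2.6, 8.5]
grip_width: 0.0232
grasp_force: 59.6
time_s: 25.45
position: [0.5143, 0.0037, 0.0876]
orientation: [[-1.0, -0.009, -0.004], [-0.009, 1.0, 0.008], [0.004, 0.008, -1.0]]
ft_force: [-5.6, 2.1, 8.8]
grip_width: 0.0232
grasp_force: 59.5
```

```bash
python3 -m creep '[{"dx":2,"dy":0,"dz":0,"rx":0,"ry":0,"rz":0,"hand":1},{"dx":2,"dy":0,"dz":0,"rx":0,"ry":0,"rz":0,"hand":1},{"dx":2,"dy":0,"dz":0,"rx":0,"ry":0,"rz":0,"hand":1},{"dx":2,"dy":0,"dz":0,"rx":0,"ry":0,"rz":0,"hand":1},{"dx":2,"dy":0,"dz":0,"rx":0,"ry":0,"rz":0,"hand":1},{"dx":2,"dy":0,"dz":0,"rx":0,"ry":0,"rz":0,"hand":1},{"dx":2,"dy":0,"dz":0,"rx":0,"ry":0,"rz":0,"hand":1},{"dx":2,"dy":0,"dz":0,"rx":0,"ry":0,"rz":0,"hand":1}]'
python3 -m creep '[{"dx":1,"dy":0,"dz":0,"rx":0,"ry":0,"rz":0,"hand":1},{"dx":1,"dy":0,"dz":0,"rx":0,"ry":0,"rz":0,"hand":1},{"dx":1,"dy":0,"dz":0,"rx":0,"ry":0,"rz":0,"hand":1},{"dx":1,"dy":0,"dz":0,"rx":0,"ry":0,"rz":0,"hand":1},{"dx":1,"dy":0,"dz":0,"rx":0,"ry":0,"rz":0,"hand":1},{"dx":1,"dy":0,"dz":0,"rx":0,"ry":0,"rz":0,"hand":1},{"dx":1,"dy":0,"dz":0,"rx":0,"ry":0,"rz":0,"hand":1},{"dx":0,"dy":0,"dz":0,"rx":0,"ry":0,"rz":0,"hand":1}]'
```

```text
time_s: 26.25
position: [0.5303, 0.0039, 0.0876]
orientation: [[-1.0, -0.009, -0.004], [-0.009, 1.0, 0.008], [0.004, 0.008, -1.0]]
ft_force: [-4.4, 3.2, 8.8]
grip_width: 0.0233
grasp_force: 59.5
time_s: 27.05
position: [0.5374, 0.0039, 0.0877]
orientation: [[-1.0, -0.009, -0.004], [-0.009, 1.0, 0.008], [0.004, 0.008, -1.0]]
ft_force: [-4.3, 3.3, 7.4]
grip_width: 0.0237
grasp_force: 59.4
```

```bash
python3 -m creep '[{"dx":1,"dy":0,"dz":0,"rx":0,"ry":0,"rz":0,"hand":1},{"dx":1,"dy":0,"dz":0,"rx":0,"ry":0,"rz":0,"hand":1},{"dx":1,"dy":0,"dz":0,"rx":0,"ry":0,"rz":0,"hand":1},{"dx":0,"dy":0,"dz":0,"rx":0,"ry":0,"rz":0,"hand":1},{"dx":0,"dy":0,"dz":0,"rx":0,"ry":0,"rz":0,"hand":1},{"dx":0,"dy":0,"dz":0,"rx":0,"ry":0,"rz":0,"hand":1},{"dx":0,"dy":0,"dz":0,"rx":0,"ry":0,"rz":0,"hand":1},{"dx":0,"dy":0,"dz":0,"rx":0,"ry":0,"rz":0,"hand":1}]'
```

```text
time_s: 27.85
position: [0.5396, 0.004, 0.0877]
orientation: [[-1.0, -0.009, -0.005], [-0.009, 1.0, 0.008], [0.005, 0.008, -1.0]]
ft_force: [-7.4, 2.2, 9.5]
grip_width: 0.0231
grasp_force: 59.8
```

```bash
python3 -m creep '[{"dx":1,"dy":0,"dz":0,"rx":0,"ry":0,"rz":0,"hand":1},{"dx":0,"dy":0,"dz":0,"rx":0,"ry":0,"rz":0,"hand":1},{"dx":1,"dy":0,"dz":0,"rx":0,"ry":0,"rz":0,"hand":1},{"dx":0,"dy":0,"dz":0,"rx":0,"ry":0,"rz":0,"hand":1},{"dx":0,"dy":0,"dz":0,"rx":0,"ry":0,"rz":0,"hand":1},{"dx":0,"dy":0,"dz":0,"rx":0,"ry":0,"rz":0,"hand":1},{"dx":0,"dy":0,"dz":0,"rx":0,"ry":0,"rz":0,"hand":1},{"dx":0,"dy":0,"dz":0,"rx":0,"ry":0,"rz":0,"hand":1}]'
```

```text
time_s: 28.65
position: [0.5418, 0.004, 0.0877]
orientation: [[-1.0, -0.009, -0.005], [-0.009, 1.0, 0.008], [0.005, 0.008, -1.0]]
ft_force: [-6.0, 2.4, 9.2]
grip_width: 0.0229
grasp_force: 59.7
```

Still moving freely; I'll keep pushing in small steps.

```bash
python3 -m creep '[{"dx":1,"dy":0,"dz":0,"rx":0,"ry":0,"rz":0,"hand":1},{"dx":0,"dy":0,"dz":0,"rx":0,"ry":0,"rz":0,"hand":1},{"dx":1,"dy":0,"dz":0,"rx":0,"ry":0,"rz":0,"hand":1},{"dx":0,"dy":0,"dz":0,"rx":0,"ry":0,"rz":0,"hand":1},{"dx":0,"dy":0,"dz":0,"rx":0,"ry":0,"rz":0,"hand":1},{"dx":0,"dy":0,"dz":0,"rx":0,"ry":0,"rz":0,"hand":1},{"dx":0,"dy":0,"dz":0,"rx":0,"ry":0,"rz":0,"hand":1},{"dx":0,"dy":0,"dz":0,"rx":0,"ry":0,"rz":0,"hand":1}]'
```

```text
time_s: 29.45
position: [0.5435, 0.004, 0.0877]
orientation: [[-1.0, -0.009, -0.006], [-0.009, 1.0, 0.008], [0.005, 0.008, -1.0]]
ft_force: [-7.2, 3.0, 9.4]
grip_width: 0.0233
grasp_force: 59.8
```

```bash
python3 -m creep '[{"dx":1,"dy":0,"dz":0,"rx":0,"ry":0,"rz":0,"hand":1},{"dx":0,"dy":0,"dz":0,"rx":0,"ry":0,"rz":0,"hand":1},{"dx":1,"dy":0,"dz":0,"rx":0,"ry":0,"rz":0,"hand":1},{"dx":0,"dy":0,"dz":0,"rx":0,"ry":0,"rz":0,"hand":1},{"dx":0,"dy":0,"dz":0,"rx":0,"ry":0,"rz":0,"hand":1},{"dx":0,"dy":0,"dz":0,"rx":0,"ry":0,"rz":0,"hand":1},{"dx":0,"dy":0,"dz":0,"rx":0,"ry":0,"rz":0,"hand":1},{"dx":0,"dy":0,"dz":0,"rx":0,"ry":0,"rz":0,"hand":1}]'
```

```text
time_s: 30.25
position: [0.5435, 0.004, 0.0876]
orientation: [[-1.0, -0.009, -0.009], [-0.009, 1.0, 0.008], [0.009, 0.008, -1.0]]
ft_force: [-10.8, 3.1, 14.1]
grip_width: 0.0233
grasp_force: 60.4
```

```bash
python3 -m creep '[{"dx":1,"dy":0,"dz":0,"rx":0,"ry":0,"rz":0,"hand":1},{"dx":0,"dy":0,"dz":0,"rx":0,"ry":0,"rz":0,"hand":1},{"dx":1,"dy":0,"dz":0,"rx":0,"ry":0,"rz":0,"hand":1},{"dx":0,"dy":0,"dz":0,"rx":0,"ry":0,"rz":0,"hand":1},{"dx":0,"dy":0,"dz":0,"rx":0,"ry":0,"rz":0,"hand":1},{"dx":0,"dy":0,"dz":0,"rx":0,"ry":0,"rz":0,"hand":1},{"dx":0,"dy":0,"dz":0,"rx":0,"ry":0,"rz":0,"hand":1},{"dx":0,"dy":0,"dz":0,"rx":0,"ry":0,"rz":0,"hand":1}]'
```

```text
time_s: 31.05
position: [0.5435, 0.004, 0.0876]
orientation: [[-1.0, -0.009, -0.013], [-0.009, 1.0, 0.008], [0.013, 0.008, -1.0]]
ft_force: [-17.1, 2.6, 18.0]
grip_width: 0.023
grasp_force: 60.9
```

It's packed: 17 N with no further motion. I'll relax the push (command still slightly forward), open, lift and move away.

```bash
python3 -m creep '[{"dx":-2,"dy":0,"dz":0,"rx":0,"ry":0,"rz":0,"hand":1},{"dx":0,"dy":0,"dz":0,"rx":0,"ry":0,"rz":0,"hand":0.6},{"dx":0,"dy":0,"dz":0,"rx":0,"ry":0,"rz":0,"hand":0.3},{"dx":0,"dy":0,"dz":0,"rx":0,"ry":0,"rz":0,"hand":0.2},{"dx":0,"dy":0,"dz":0,"rx":0,"ry":0,"rz":0,"hand":0.2},{"dx":0,"dy":0,"dz":20,"rx":0,"ry":0,"rz":0,"hand":0.2},{"dx":0,"dy":0,"dz":40,"rx":0,"ry":0,"rz":0,"hand":0.2},{"dx":0,"dy":0,"dz":50,"rx":0,"ry":0,"rz":0,"hand":0.2}]'
python3 -m creep '[{"dx":-20,"dy":0,"dz":40,"rx":0,"ry":0,"rz":0,"hand":0.2},{"dx":-40,"dy":0,"dz":0,"rx":0,"ry":0,"rz":0,"hand":0.2},{"dx":-40,"dy":0,"dz":0,"rx":0,"ry":0,"rz":0,"hand":0.2},{"dx":-40,"dy":0,"dz":0,"rx":0,"ry":0,"rz":0,"hand":0.2},{"dx":0,"dy":0,"dz":0,"rx":0,"ry":0,"rz":0,"hand":0.2},{"dx":0,"dy":0,"dz":0,"rx":0,"ry":0,"rz":0,"hand":0.2},{"dx":0,"dy":0,"dz":0,"rx":0,"ry":0,"rz":0,"hand":0.2},{"dx":0,"dy":0,"dz":0,"rx":0,"ry":0,"rz":0,"hand":0.2}]'
python3 - <<'E'
from h import *
for n in('top','scene'):
    C=cam(n); im=snap(n,n+'9.png').astype(int); r_,g_,b_=im[...,0],im[...,1],im[...,2]
    def comp(nm,m,z,near):
        k,l,st,ce=cv2.connectedComponentsWithStats(m.astype(np.uint8)); c=proj(C,[near])[0]
        i=1+np.argmin([np.hypot(*(ce[j]-c))+(1e3 if st[j,4]<8 else 0) for j in range(1,k)])
        q=cv2.boxPoints(cv2.minAreaRect(np.argwhere(l==i)[:,::-1].astype(np.float32)))
        print(n,nm,'exp',c.round(0),st[i],'ctr@z',ray(C,[ce[i]],z).round(3).tolist(),ray(C,q,z)[:,:2].round(3).tolist())
    comp('yellow',(r_>190)&(g_>150)&(b_<70),.118,(.632,.004,.118))
    comp('walnut',(im.sum(2)<240)&(r_-b_>8),.118,(.612,.004,.118))
    comp('red',(r_>150)&(g_<60)&(b_<70),.11,(.543,.004,.11))
E
```

```text
time_s: 31.85
position: [0.5453, 0.0034, 0.1955]
orientation: [[-1.0, -0.008, -0.009], [-0.008, 1.0, 0.008], [0.009, 0.008, -1.0]]
ft_force: [1.5, 0.3, 0.2]
grip_width: 0.0685
grasp_force: 0.0
time_s: 32.65
position: [0.4083, 0.0034, 0.2368]
orientation: [[-1.0, -0.008, -0.003], [-0.008, 1.0, 0.008], [0.003, 0.008, -1.0]]
ft_force: [-0.3, -0.2, -0.4]
grip_width: 0.0679
grasp_force: 0.0
top yellow exp [282. 181.] [268 178  29   6 108] ctr@z [[0.633, 0.002, 0.118]] [[0.64, 0.057], [0.642, -0.05], [0.626, -0.05], [0.623, 0.056]]
top walnut exp [282. 186.] [266 183  33  10 237] ctr@z [[0.607, 0.003, 0.118]] [[0.593, 0.064], [0.627, 0.063], [0.621, -0.058], [0.587, -0.057]]
top red exp [282. 204.] [279 202   7   6  33] ctr@z [[0.543, 0.004, 0.11]] [[0.551, 0.015], [0.551, -0.008], [0.532, -0.008], [0.532, 0.015]]
scene yellow exp [369. 193.] [471 162   5   4   8] ctr@z [[0.622, 0.381, 0.118]] [[0.62, 0.373], [0.613, 0.38], [0.625, 0.39], [0.632, 0.383]]
scene walnut exp [366. 188.] [348 197   3  19  21] ctr@z [[0.661, -0.074, 0.118]] [[0.696, -0.095], [0.627, -0.063], [0.63, -0.057], [0.698, -0.09]]
scene red exp [357. 176.] [357  71   2   7   8] ctr@z [[-0.036, 0.256, 0.11]] [[-0.057, 0.264], [-0.056, 0.268], [-0.012, 0.249], [-0.013, 0.245]]
```

The top camera agrees with the packed layout: yellow top centre at x = 0.633, walnut against it, handle at 0.543, everything centred within about 2 mm. Handing in.

```bash
python3 -c "
from workcell import order
print(order.job_done())"
```

```text
the job is handed in; nothing more can be done
None
```

I handed the job in at about 33 s: the yellow blank stands against the wall with the walnut one next to it, the stop is slid up snug and released, and I disturbed nothing else that I know of; the final check was by numbers from the top camera, not by eye.

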